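# Lay a handset on the screwdriving rest

## Task

Take the teal handset from the green bench and lay it gently, face up, on the narrow sloping top of the white rest: in line with the slope and centred across it, screen end uphill, and its plain end right against the stop at the foot. Let it go so that it stays there by itself, and leave the cream handset and the electric screwdriver where they are.

Things in the scene. Friction and masses are not known exactly. Their poses are not given: they have to be found in the camera images.
- handset: The teal handset to be placed, a box-shaped instrument: 150 long (x) x 50 wide (y) x 26 thick (z) mm, about 0.2 kg, lying face up. Origin: centre of the underside. +x to its screen end (black window, black end cap, two steel screws), -x to its plain end, +z out of its face. Lies left or right of the rest, screen end within 70 degrees of straight away from the robot.
- handset_window (a point): Centre of the teal handset's black window, on its upper face, 40 mm from the origin towards the screen end (+x) and 26 mm above the underside.
- spare: The cream handset, a bystander: 150 long (x) x 50 wide (y) x 26 thick (z) mm, about 0.2 kg, lying face up. Origin: centre of the underside. +x to its screen end (black window, black end cap, two steel screws), -x to its plain end, +z out of its face. Leave it alone.
- jig: The rest, fixed to the bench: orange base plate 150 x 110 x 16 mm with a white wedge 34 mm wide on its middle line. Origin: centre of the base's underside, on the bench. Its +x is the uphill direction, seen from above, within 30 degrees of straight away from the robot.
- slope: White sloping top of the rest: a flat strip 110 x 34 mm, no side walls, rising at 22 degrees, 52 mm above the bench at its foot. Origin: on its surface, at the foot, mid-width, against the stop. x runs up the surface, y across, z out of it at right angles. The stop is a white wall at x -10 to 0 mm, 34 mm wide, 14 mm above the surface.
- seat (a point): Point on the strip's surface, mid-width, 75 mm up from the stop (axes as slope): where the origin of a well placed handset lies. The handset then overhangs the strip by 40 mm uphill and 8 mm on either side. Friction keeps it where it is laid: it does not slide down by itself.
- driver: Electric screwdriver lying on the bench beyond the rest, a bystander: black and grey handle and steel nose along x, 200 mm long, 34 mm thick. Origin: middle of its underside. Leave it alone. At its left and right, also beyond x = 0.72 m, stand a fixed black parts bin (50 mm high) and a fixed pale tray of blue battery cells (28 mm high).

How it is judged:
At the end, for the whole second after the job is handed in: The teal handset lies at rest flat on the slope (within 4 degrees, 4 mm), face up, screen end uphill, its plain end within 7 mm of the stop, centred within 10 mm across the strip and in line with it within 8 degrees; the cream handset and the screwdriver are within 30 mm of where they started (x of handset in the frame of slope between 0.07 and 0.082 m and y of handset in the frame of slope between -0.01 and 0.01 m and z of handset in the frame of slope between -0.003 and 0.004 m and x of handset_window in the frame of slope above 0.1 m and z of handset_window in the frame of slope above 0.02 m and angle between the x axis of handset and the x axis of slope, either way round below 0.15 rad and angle between the z axis of handset and the z axis of slope, either way round below 0.07 rad and linear speed of handset below 0.01 m/s and distance of each of spare, driver from where it was at the start of the episode below 0.03 m); the robot touches nothing.
It fails at once if the teal handset is dropped or slammed onto the rest: it touches the rest while moving faster than 0.3 m/s (contact force between handset and jig above 0.5 N and linear speed of handset above 0.3 m/s).
It fails at once if the cream handset is pushed away by more than 30 mm (distance of spare from where it was at the start of the episode above 0.03 m).
It fails at once if the electric screwdriver is pushed away by more than 30 mm (distance of driver from where it was at the start of the episode above 0.03 m).
It also fails if it takes over 42 s, if anything falls off the work surface, if the arm or the gripper's body presses on something with over 40 N, if the wrist force passes 120 N, or if a joint passes its speed limit or range.

## Robot

A 6-joint arm with a two-finger parallel gripper is mounted at the origin on the work surface. World frame = base frame: x ahead of the robot, y to its left, z up, the work surface at z = 0. Lengths are in m, angles in rad, forces in N, time in s.
With the tool pointing down it reaches from about 0.375 to 0.975 m from the base axis. Payload 3.8 kg.
Tool frame: the origin (TCP) lies midway between the tips of the shut fingers; the grasp point (between the pads) lies 19 mm behind it; z points along the fingers, y is the line along which they close (so a half turn about z gives the same grasp; the last joint's range is limited). The gripper opens to 85 mm and grips with 20 to 120 N. Pads are 22 mm wide; open, the fingers measure 114 mm over their backs; the gripper's body (76 mm by 85 mm) begins 54 mm behind the grasp point. The pads swing forward as they close: fully open they stand 13 mm farther back than shut.
Start: joints at [-1.33, 0.264, 1.604, -0, 1.274, -0.037], TCP at [0.185, -0.649, 0.204] pointing down, gripper open.
Joint ranges: [-2.63, 2.63], [-0.94, 2.18], [0.31, 2.57], [-1.31, 4.45], [0, 2.66], [-2.55, 2.55]. Speed limits (rad/s): [2.57, 2.57, 3.14, 3.14, 3.14, 3.14].

## Interface

Orientations are given as a rotation vector (axis times angle).
In Python, from workcell import * gives the robot as it stands. The module is installed in compiled form; this text tells all that it offers.
- The arm moves only by the tool apply_moves, never from a script. Its arguments are lists of equal length, an entry for each row: "fingers": the opening, from 0 (shut) to 1 (fully open); "travel": the shift along the tool's x, y, z normalised to -1 to 1, where 1 is 0.05 m, a list of three; "rotation": the turn, a rotation vector about the tool's x, y, z normalised to -1 to 1, where 1 is 6 degrees, a list of three. In form: {"fingers": [fingers, ...], "travel": [[dx, dy, dz], ...], "rotation": [[ax, ay, az], ...]}. A call has 1 to 12 rows; each row shifts and turns the commanded pose from where the row before left it, along the tool's axes as they then stand; what a row does not reach is not made up. A row lasts 1/10 s, in which the tool goes at most 50 mm and 8.59 degrees, less where a joint would pass 70% of its speed; a pose out of reach is approached as far as the arm can. A call with a number of a shift or a turn outside -1 to 1 is refused whole. A call with a gripper value outside its range is refused whole. The fingers move at their own pace and stop on an object; "newtons" is the grip in N (left out, the last holds). Time passes only in rows, so rows that do not move let the fingers close. It gives the time, the measured TCP pose, the force, the opening and the grip force at its end, in the units of the state.
- read_state(): the state, without advancing time (a new reading comes with each control period).
- read_camera(name): name is "side" or "top"; returns a dict with "image" (384x512x3 uint8, red, green, blue), "fx", "fy", "cx", "cy" (pixels), "k1" (the pictures are not rectified: a ray, as slopes to the right and down, at radius r is drawn at 1 + k1 r^2 times it, then the intrinsics apply), "extrinsics" (4x4, takes a point from world to camera coordinates). Camera axes: x right, y down, z forward; pixel columns grow to the right and rows downward; lengths in m; the calibration is good to about 2 mm. A picture is of the moment at which its call begins. There is no depth.
- finish_job(): hands the job in; it is judged then, once.
Trained networks look in the newest picture that a camera, given by its name, has taken for a name from the list of things; names that differ only in an ending like _2 or _b are one class to them, and where a whole thing is asked for, a point or a joint stands for the part that bears it (a point fixed in the world has none). Each returns a list of dicts, best first, with "p" (0 to 1); they miss things now and then, are a little off and sometimes report something else, mostly with a low value. They report only what shows in the picture. A call takes as long as a camera call.
- regions_of(camera, name): "mask" (384x512 bool, what is visible of it) and "bbox" ([left, top, width, height] in pixels, round what is visible of it).
- tip_of(camera, name): "location" ([column, row] in pixels: a listed point, or the origin of a listed thing).
The state is a dict: "time": time; "q": joint angles; "joint_vel": joint speeds; "joint_torque": joint torques, N m; "tool_pos": TCP position; "tcp_rot": TCP orientation; "wrist_force": force on the tool from outside, world axes, zero at the start; "torque": the same for the moment, N m; "width": opening from 0.0 (shut) to 1.0 (fully open); "grip_force": force on a finger pad.
Only numpy, scipy, OpenCV 4.12 (cv2) and the standard library are available. Lean on these libraries where they do the work, as an engineer would, in place of code of your own. Each camera call takes 0.05 s, during which the arm holds its last target. There are 200 camera calls.

## Working session

There is one attempt and no reset: what is moved stays moved. The work goes in short steps, Python scripts to look and compute and a tool call to move; the robot and the scene stay as the last step left them, time stands still between calls to the robot, and variables do not carry over. Pictures are saved under pics/ and viewed, at most 10 in all, crops included, and the job is handed in when it is done.

Besides the shell and the picture viewer there is one more tool, called after "Emit:" as name(argument=value, ...) on one line, values as JSON. apply_moves: Moves the arm, as the interface text tells. Scaled input: -1 to 1 covers 0.05 m each way for a shift and 6 degrees each way for a turn. Its arguments: {"type":"object","properties":{"fingers":{"type":"array","items":{"type":"number"}},"travel":{"type":"array","items":{"type":"array","items":{"type":"number"}}},"rotation":{"type":"array","items":{"type":"array","items":{"type":"number"}}},"newtons":{"type":"number"}},"required":["fingers","travel","rotation"]}

```bash
mkdir -p pics; cat > h.py <<'E'
from workcell import *
import numpy as np, cv2
from scipy.spatial.transform import Rotation as R
from scipy.optimize import least_squares
def project(c,P):
    P=np.atleast_2d(P);E=c["extrinsics"];p=P@E[:3,:3].T+E[:3,3]
    s=p[:,:2]/p[:,2:];s=s*(1+c["k1"]*(s**2).sum(1,keepdims=True))
    return s*[c["fx"],c["fy"]]+[c["cx"],c["cy"]]
def ray(c,uv):
    d=(np.asarray(uv,float)-[c["cx"],c["cy"]])/[c["fx"],c["fy"]];s=d.copy()
    for _ in range(30): s=d/(1+c["k1"]*(s@s))
    E=c["extrinsics"];return -E[:3,:3].T@E[:3,3],E[:3,:3].T@np.r_[s,1]
def at_z(c,uv,z):
    o,d=ray(c,uv);return o+d*(z-o[2])/d[2]
def tri(c1,u1,c2,u2):
    A=np.zeros((3,3));b=np.zeros(3);L=[]
    for c,u in((c1,u1),(c2,u2)):
        o,d=ray(c,u);d=d/np.linalg.norm(d);M=np.eye(3)-np.outer(d,d);A+=M;b+=M@o;L.append((o,M))
    x=np.linalg.solve(A,b);return x,[np.linalg.norm(M@(x-o)) for o,M in L]
E
python3 - <<'E'
from h import *
C={}
for n in("side","top"):
    c=C[n]=read_camera(n);cv2.imwrite(f"pics/{n}0.png",c["image"][:,:,::-1])
    E=c["extrinsics"];print(n,c["fx"],c["k1"],"cam at",(-E[:3,:3].T@E[:3,3]).round(3))
T={}
for t in("handset","handset_window","spare","jig","slope","seat","driver"):
    for n in C:
        r=tip_of(n,t);print(t,n,[(np.round(a["location"],1).tolist(),round(a["p"],2)) for a in r[:3]])
        if r:T[t,n]=r[0]["location"]
    if (t,"side") in T and (t,"top") in T:
        x,e=tri(C["side"],T[t,"side"],C["top"],T[t,"top"]);print("   ",x.round(4),np.round(e,4))
s=read_state();print(s["tool_pos"],s["tcp_rot"],s["time"])
E
```

```text
side 404.8721406644386 -0.06737585818731942 cam at [0.095 0.808 0.632]
top 380.3456643657818 -0.12329984255058413 cam at [0.44  0.021 1.042]
handset side [([353.1, 187.1], 0.59)]
handset top [([378.7, 240.2], 0.68)]
    [ 0.5024 -0.3373 -0.0069] [0.0014 0.0014]
handset_window side [([341.1, 171.5], 0.8), ([313.1, 214.9], 0.28)]
handset_window top [([376.5, 222.9], 0.84)]
    [ 0.5444 -0.3161  0.0466] [0.0002 0.0002]
spare side [([235.8, 298.3], 0.73)]
spare top [([150.8, 240.1], 0.61)]
    [ 0.5039  0.2955 -0.0077] [0.0006 0.0006]
jig side [([289.3, 223.9], 0.88)]
jig top [([263.9, 218.1], 0.6)]
    [ 0.5617 -0.0181 -0.0035] [0.0035 0.0035]
slope side [([312.2, 215.6], 0.58)]
slope top [([377.9, 241.5], 0.66), ([270.0, 243.5], 0.63)]
    [ 0.5664 -0.3431 -0.1434] [0.0719 0.0719]
seat side [([288.7, 197.6], 0.79), ([313.0, 213.9], 0.58)]
seat top [([266.8, 215.2], 0.71)]
    [ 0.5641 -0.0203  0.0791] [0.0019 0.0019]
driver side [([219.1, 203.1], 0.71)]
driver top [([251.2, 139.5], 0.9)]
    [ 7.882e-01  1.650e-02 -2.000e-04] [0.0033 0.0033]
[ 0.18511384 -0.64912325  0.20402787] [3.11126945e+00 4.34951486e-01 2.54820483e-05] 0.8
```

View pics/top0.png

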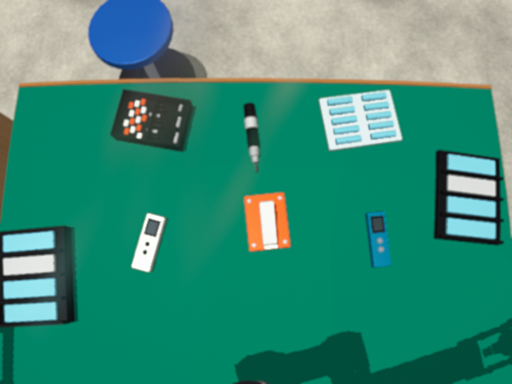

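View pics/side0.png

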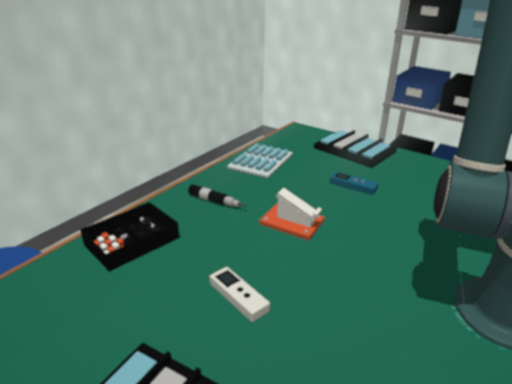

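The top picture shows the teal handset at (378,240), window uphill at (377,223), the rest at (267,221) with its stop at the bottom (270,246), the cream handset at (150,242) and the driver at (251,138). The side picture agrees: teal at (353,183), the rest at (295,212) and the stop at (318,214). Next I fit the poses to the silhouettes.

```bash
cat > fit.py <<'E'
from h import *
from scipy.optimize import minimize
def box(x0,x1,y0,y1,z0,z1): return np.array([[x,y,z] for x in(x0,x1) for y in(y0,y1) for z in(z0,z1)])
HAND=[box(-.075,.075,-.025,.025,0,.026)]
a=np.radians(22);ca,sa=np.cos(a),np.sin(a)
def wedge():   # in frame: foot point on bench below, x uphill horizontally
    p=[];s=[]
    for y in(-.017,.017):
        p+=[[0,y,.016],[0,y,.052],[.11*ca,y,.016],[.11*ca,y,.052+.11*sa]]
        for u,w in((-.01,0),(0,0),(-.01,.014),(0,.014)): s.append([u*ca-w*sa,y,.052+u*sa+w*ca])
        s.append([-.01*ca,y,.016])
    return [np.array(p),np.array(s)]
def place(ps,x,y,yaw):
    Rm=R.from_euler("z",yaw).as_matrix();return [p@Rm.T+[x,y,0] for p in ps]
K=8
def draw(c,ps):
    m=np.zeros((384*2,512*2),np.uint8)
    for p in ps:
        uv=(project(c,p)+.5)*2-.5
        h=cv2.convexHull(uv.astype(np.float32))
        cv2.fillConvexPoly(m,np.round(h*16).astype(np.int32),255,cv2.LINE_AA,4)
    return cv2.resize(m,(512,384),interpolation=cv2.INTER_AREA)/255.
def fit(obs,ps,x0):
    def f(q): return sum(np.abs(draw(c,place(ps,q[0]/100,q[1]/100,q[2]/10))-m).sum()/m.sum() for c,m in obs)
    b=None
    for dx in(-.6,0,.6):
        for dt in(-1.5,0,1.5):
            q0=np.array([x0[0]*100+dx,x0[1]*100-dx,x0[2]*10+dt])
            r=minimize(f,q0,method="Nelder-Mead",options=dict(initial_simplex=np.vstack([q0,q0+np.diag([.8,.8,1])]),xatol=.005,fatol=1e-4))
            if b is None or r.fun<b.fun:b=r
    return b.x/[100,100,10],b.fun
E
python3 - <<'E'
from fit import *
C={n:read_camera(n) for n in("side","top")}
def mask(n,t):
    r=regions_of(n,t);print(t,n,[(a["bbox"],round(a["p"],2)) for a in r[:2]]);return r[0]["mask"].astype(float)
H={n:mask(n,"handset") for n in C};J={n:mask(n,"jig") for n in C}
print("yaw by window", np.arctan2(.0212,.042))
for k in(["top"],["side"],["top","side"]):
    print(k,"hand",fit([(C[n],H[n]) for n in k],HAND,(.503,-.328,.1)))
W={}
for n in C:
    im=C[n]["image"].astype(int);d=cv2.dilate(J[n].astype(np.uint8),np.ones((5,5)))
    # whiteness: blue high relative to orange / green
    b=im[:,:,2].astype(float);hi=np.percentile(b[(d>0)],95 if n=="top" else 90)
    W[n]=np.clip((b-70)/(hi-70),0,1)*(d>0)
    if n=="side":W[n]=((b>110)&(d>0)).astype(float)
    print(n,hi,W[n].sum())
for k in(["top"],["side"],["top","side"]):
    print(k,"wedge",fit([(C[n],W[n]) for n in k],wedge(),(.495,-.022,.05)))
    print(k,"jig base+wedge",fit([(C[n],J[n]) for n in k],[box(-.075,.075,-.055,.055,0,.016)]+[p-[.052,0,0] for p in wedge()],(.56,-.02,.05)))
big=[cv2.resize(C["top"]["image"][185:275,225:410,::-1],None,fx=3,fy=3),cv2.resize(C["side"]["image"][165:255,215:400,::-1],None,fx=3,fy=3)]
cv2.imwrite("pics/crop1.png",np.vstack(big))
E
```

```text
handset side [([329.1, 175.1, 48.7, 18.0], 0.84)]
handset top []Traceback (most recent call last):
  File "<stdin>", line 5, in <module>
  File "<stdin>", line 4, in mask
IndexError: list index out of range
```

```bash
cat > m.py <<'E'
from fit import *
C={n:read_camera(n) for n in("side","top")}
def mask(n,t):
    for _ in range(4):
        r=regions_of(n,t)
        if r: break
        C[n]=read_camera(n)
    print(t,n,[(a["bbox"],round(a["p"],2)) for a in r[:2]]);return r[0]["mask"].astype(float)
H={n:mask(n,"handset") for n in C};J={n:mask(n,"jig") for n in C}
for k in(["top"],["side"],["top","side"]):
    print(k,"hand",fit([(C[n],H[n]) for n in k],HAND,(.503,-.328,.1)))
W={}
for n in C:
    im=C[n]["image"].astype(int);d=cv2.dilate(J[n].astype(np.uint8),np.ones((5,5)))
    b=im[:,:,2].astype(float);W[n]=((b>130 if n=="top" else b>110)&(d>0)).astype(float)
    print(n,np.percentile(b[d>0],[20,50,70,90]),W[n].sum())
for k in(["top"],["side"],["top","side"]):
    print(k,"wedge",fit([(C[n],W[n]) for n in k],wedge(),(.495,-.022,.05)))
    print(k,"jig base+wedge",fit([(C[n],J[n]) for n in k],[box(-.075,.075,-.055,.055,0,.016)]+[p-[.065,0,0] for p in wedge()],(.56,-.02,.05)))
big=[cv2.resize(C["top"]["image"][185:275,225:410,::-1],None,fx=3,fy=3),cv2.resize(C["side"]["image"][165:255,215:400,::-1],None,fx=3,fy=3)]
cv2.imwrite("pics/crop1.png",np.vstack(big))
E
time python3 m.py
```

```text
handset side [([329.6, 173.9, 47.6, 17.8], 0.73)]
handset top [([366.5, 213.1, 23.9, 58.0], 0.74)]
jig side [([259.3, 187.9, 64.1, 50.4], 0.94), ([275.2, 190.2, 45.2, 29.4], 0.24)]
jig top [([242.2, 194.2, 49.4, 57.4], 0.68)]
['top'] hand (array([ 0.50368763, -0.32773611,  0.07219842]), np.float64(0.12374198277441815))
['side'] hand (array([ 0.50582469, -0.33256945,  0.13875382]), np.float64(0.2075208165457964))
['top', 'side'] hand (array([ 0.50458263, -0.3294397 ,  0.09946594]), np.float64(0.3419713024116317))
side [ 55.   88.  143.  201.7] 1055.0
top [ 55.  81. 127. 245.] 792.0
['top'] wedge (array([ 0.49427548, -0.02983641,  0.10496523]), np.float64(0.1368884927708457))
['top'] jig base+wedge (array([ 0.55529248, -0.02470933,  0.10793197]), np.float64(0.04207519979038386))
['side'] wedge (array([ 0.49504286, -0.03407101,  0.08810997]), np.float64(0.11158070811262892))
['side'] jig base+wedge (array([ 0.55734213, -0.0249212 ,  0.09597455]), np.float64(0.06345505529474779))
['top', 'side'] wedge (array([ 0.49368097, -0.03033188,  0.10309051]), np.float64(0.30356484180152987))
['top', 'side'] jig base+wedge (array([ 0.55618889, -0.02462809,  0.10699506]), np.float64(0.10874710779618087))
real	0m32.687s
user	0m24.706s
sys	0m18.981s
```

Emit:
apply_moves(fingers=[1,1,1,1,1,1,1,1,1,1,1,1], travel=[[0,0,0],[0,0,0],[0.58,-0.48,0.17],[0.58,-0.48,0.17],[0.58,-0.48,0.17],[0.58,-0.48,0.17],[0.58,-0.48,0.17],[0.58,-0.48,0.17],[0.58,-0.48,0.17],[0.58,-0.48,0.17],[0.58,-0.48,0.17],[0.58,-0.48,0.17]], rotation=[[0,0,0.85],[0,0,0.85],[0,0,0],[0,0,0],[0,0,0],[0,0,0],[0,0,0],[0,0,0],[0,0,0],[0,0,0],[0,0,0],[0,0,0]])

```text
time: 2.5
tool_pos: [0.4508, -0.3803, 0.1189]
tcp_rot: [3.137, 0.156, 0.001]
wrist_force: [-0.5, -1.3, 0.1]
width: 0.999
grip_force: 0.0
```

Emit:
apply_moves(fingers=[1,1,1,1], travel=[[0.58,-0.48,0.17],[0.58,-0.48,0.17],[0,0,0],[0,0,0]], rotation=[[0,0,0],[0,0,0],[0,0,0],[0,0,0]])

```text
time: 2.9
tool_pos: [0.5029, -0.3272, 0.1017]
tcp_rot: [-3.137, -0.16, 0.001]
wrist_force: [-0.4, -0.6, 0.4]
width: 1.001
grip_force: 0.0
```

```bash
cat > g.py <<'E'
from h import *
def togo(pos,Rm):
    "shift in tool axes (units of 50 mm) and turn (units of 6 deg) still to go; shift given before turning"
    s=read_state();Rt=R.from_rotvec(s["tcp_rot"])
    d=Rt.inv().apply(np.asarray(pos)-s["tool_pos"])/.05;r=(Rt.inv()*Rm).as_rotvec(degrees=True)/6
    print("t",round(s["time"],2),"pos",np.round(s["tool_pos"],4),"shift",d.round(3),"turn",r.round(3),"F",np.round(s["wrist_force"],2),"w",round(s["width"],3),"grip",round(s["grip_force"],1))
def down(yaw,tilt=0):
    "tool x along yaw, tilted uphill by tilt"
    return R.from_euler("z",yaw)*R.from_euler("y",-tilt)*R.from_euler("x",np.pi)
E
python3 - <<'E'
from g import *
togo((.5045,-.329,.10),down(.0995))
for n in("side","top"):
    c=read_camera(n);im=c["image"]
    x0,y0=(290,110) if n=="side" else(310,170)
    cv2.imwrite(f"pics/{n}1.png",cv2.resize(im[y0:y0+110,x0:x0+130,::-1],None,fx=4,fy=4,interpolation=cv2.INTER_CUBIC))
a=[cv2.imread(f"pics/{n}1.png") for n in("side","top")]
cv2.imwrite("pics/near1.png",cv2.resize(np.hstack(a),(800,338)))
E
```

```text
t 2.9 pos [ 0.5029 -0.3272  0.1017] shift [0.027 0.039 0.034] turn [-0.001  0.008  0.025] F [-0.38 -0.63  0.4 ] w 1.001 grip 0.0
```

View pics/near1.png

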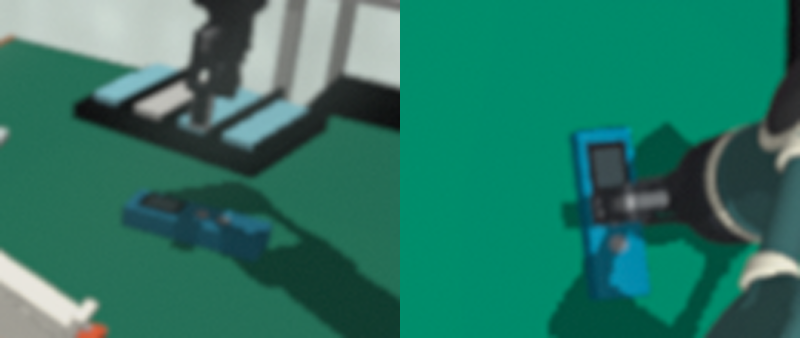

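The top half of the crop shows the handset with right edge from about (632,127) to (648,293), with the open gripper above it. The side half shows it lying flat under the fingers. I'll check the pose from these edges.

```bash
python3 - <<'E'
from fit import *
c=read_camera("top")
f=lambda u,v:(310+(u-400)/3.077-.4,170+v/3.077-.4)
tr,br=at_z(c,f(632,127),.026),at_z(c,f(648,293),.026);print("right edge",tr,br,"len",np.linalg.norm(tr-br),"yaw",np.arctan2(*(tr-br)[[1,0]]))
m=(tr+br)/2;d=(tr-br)/np.linalg.norm(tr-br);print("centre",m+.025*np.array([-d[1],d[0],0]))
for q in((.5037,-.3277,.072),(.5045,-.3294,.0995)):
    uv=project(c,place(HAND,*q)[0]);print(q,np.round(uv[[1,3,5,7]],1).tolist(),np.round([f(582,131),f(632,127),f(648,293),f(592,298)],1).tolist())
E
```

```text
right edge [ 0.57929394 -0.34929428  0.026     ] [ 0.43251852 -0.35510388  0.026     ] len 0.1468903550293339 yaw 0.03956093603107697
centre [ 0.50491747 -0.32721864  0.026     ]
(0.5037, -0.3277, 0.072) [[391.3, 265.5], [373.4, 267.3], [384.3, 210.5], [366.7, 211.9]] [[368.7, 212.2], [385.0, 210.9], [390.2, 264.8], [372.0, 266.4]]
(0.5045, -0.3294, 0.0995) [[392.6, 264.8], [374.8, 267.1], [384.1, 210.0], [366.6, 212.0]] [[368.7, 212.2], [385.0, 210.9], [390.2, 264.8], [372.0, 266.4]]
```

Emit:
apply_moves(fingers=[1,1,1,1,1,1,1,1,1,1], travel=[[0.03,0.02,0],[0,0,0.3],[0,0,0.3],[0,0,0.3],[0,0,0.3],[0,0,0.3],[0,0,0.17],[0,0,0.17],[0,0,0.16],[0,0,0]], rotation=[[0,0,0.35],[0,0,0],[0,0,0],[0,0,0],[0,0,0],[0,0,0],[0,0,0],[0,0,0],[0,0,0],[0,0,0]])

```text
time: 4.05
tool_pos: [0.5036, -0.3282, 0.0007]
tcp_rot: [-3.139, -0.099, 0.002]
wrist_force: [-0.2, 0.0, -0.9]
width: 0.997
grip_force: 0.0
```

Emit:
apply_moves(fingers=[0,0,0,0,0,0,0,0,0,0], travel=[[0,0,0],[0,0,0],[0,0,0],[0,0,0],[0,0,0],[0,0,0],[0,0,0],[0,0,0],[0,0,0],[0,0,0]], rotation=[[0,0,0],[0,0,0],[0,0,0],[0,0,0],[0,0,0],[0,0,0],[0,0,0],[0,0,0],[0,0,0],[0,0,0]], newtons=35)

```text
time: 5.05
tool_pos: [0.5042, -0.3287, 0.0019]
tcp_rot: [-3.14, -0.099, 0.0]
wrist_force: [0.6, 0.3, 0.1]
width: 0.0
grip_force: 0.0
```

```bash
python3 - <<'E'
from g import *
togo((.5045,-.328,.0),down(.065))
a=[]
for n in("side","top"):
    im=read_camera(n)["image"];x0,y0=(290,110) if n=="side" else(310,170)
    a.append(cv2.resize(im[y0:y0+110,x0:x0+130,::-1],(400,338),interpolation=cv2.INTER_CUBIC))
    r=tip_of(n,"handset");print(n,r[:1])
cv2.imwrite("pics/near2.png",np.hstack(a))
E
```

```text
t 5.05 pos [ 0.5042 -0.3287  0.0019] shift [ 0.006 -0.013  0.039] turn [-0.001  0.001 -0.018] F [0.56 0.35 0.05] w 0.0 grip 0.0
side [{'location': [351.9, 185.5], 'p': 0.75}]
top [{'location': [373.8, 240.8], 'p': 0.92}]
```

View pics/near2.png

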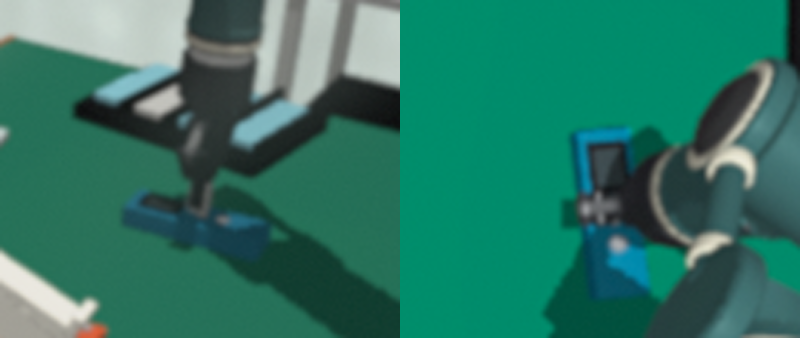

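The crops show the gripper over the handset, but the state reads shut with no grip force. I'll project where the shut and the gripping fingertips would appear.

```bash
python3 - <<'E'
from g import *
for n in("side","top"):
    c=read_camera(n);x0,y0=(290,110) if n=="side" else(310,170);off=0 if n=="side" else 400
    im=c["image"]
    def cr(p): u=project(c,p)[0]; return ((u-[x0,y0]+.5)*3.077+[off,0]).round(0).tolist()
    for nm,p in dict(shut_tip=(.504,-.3287,.002),mid26=(.504,-.3287,.03),nearside_tip=(.504,-.303,.008),nearside_top=(.504,-.303,.03),near_up=(.504,-.30,.06),far_top=(.504,-.355,.03)).items(): print(n,nm,cr(p))
    u=project(c,(.504,-.32,.03))[0].astype(int)
    cv2.imwrite(f"pics/z_{n}.png",cv2.resize(im[u[1]-28:u[1]+22,u[0]-25:u[0]+25,::-1],(400,400),interpolation=cv2.INTER_LANCZOS4))
    print(n,"crop origin",u-[25,28])
cv2.imwrite("pics/near3.png",np.hstack([cv2.imread(f"pics/z_{n}.png") for n in("side","top")]))
E
```

```text
side shut_tip [194.0, 234.0]
side mid26 [197.0, 211.0]
side nearside_tip [184.0, 239.0]
side nearside_top [187.0, 220.0]
side near_up [190.0, 195.0]
side far_top [207.0, 202.0]
side crop origin [327 151]
top shut_tip [606.0, 214.0]
top mid26 [616.0, 212.0]
top nearside_tip [580.0, 214.0]
top nearside_top [588.0, 212.0]
top near_up [595.0, 210.0]
top far_top [645.0, 211.0]
top crop origin [351 210]
```

View pics/near3.png

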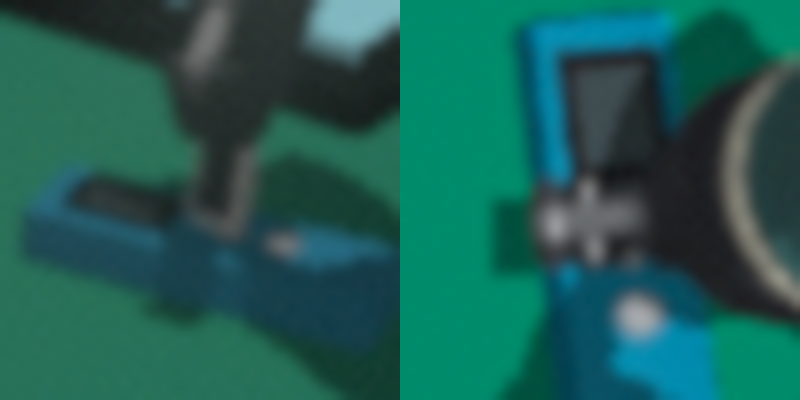

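The side crop shows the finger ending at about (215,235), on the handset's top edge rather than over its side face. That fits the shut reading, so the handset may not be held. A small lift will show it.

Emit:
apply_moves(fingers=[0,0,0,0,0,0], travel=[[0,0,-0.2],[0,0,-0.2],[0,0,-0.2],[0,0,-0.2],[0,0,0],[0,0,0]], rotation=[[0,0,0],[0,0,0],[0,0,0],[0,0,0],[0,0,0],[0,0,0]])

```text
time: 5.95
tool_pos: [0.5047, -0.329, 0.0427]
tcp_rot: [3.139, 0.099, 0.002]
wrist_force: [-1.0, 0.2, -0.7]
width: 0.002
grip_force: 0.0
```

```bash
python3 - <<'E'
from g import *
togo((.5045,-.328,.0),down(.065))
s=read_state();a=[]
for n in("side","top"):
    c=read_camera(n);im=c["image"];x0,y0=(320,140) if n=="side" else(340,195)
    print(n,"tcp",((project(c,s["tool_pos"])[0]-[x0,y0]+.5)*5).round(),"grasp",((project(c,s["tool_pos"]+[0,0,.02])[0]-[x0,y0]+.5)*5).round())
    a.append(cv2.resize(im[y0:y0+80,x0:x0+80,::-1],(400,400),interpolation=cv2.INTER_CUBIC))
    r=tip_of(n,"handset");print(n,r[:1])
cv2.imwrite("pics/near4.png",np.hstack(a))
E
```

```text
t 5.95 pos [ 0.5047 -0.329   0.0427] shift [-0.003 -0.021  0.855] turn [ 0.008 -0.01  -0.018] F [-1.    0.17 -0.68] w 0.002 grip 0.0
side tcp [172. 175.] grasp [176. 147.]
side [{'location': [352.4, 186.1], 'p': 0.96}]
top tcp [210. 216.] grasp [223. 214.]
top [{'location': [379.6, 240.1], 'p': 0.58}]
```

View pics/near4.png

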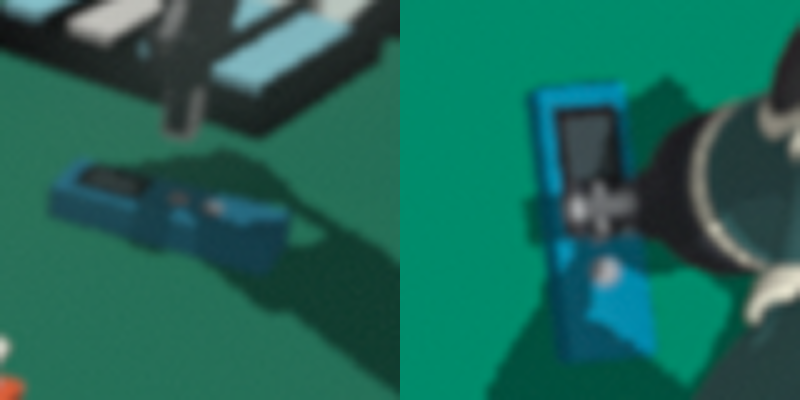

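The lift shows the handset unmoved. In the side half the shut fingertip is at (180,137), where the reported TCP projects to (172,175). In the top half the fingers are near (580,207), against (610,216). So the reported tool pose looks off by some centimetres. I'll quantify that with fresh views in a clear spot, using image differences.

```bash
python3 - <<'E'
from h import *
s=read_state();c={n:read_camera(n) for n in("side","top")}
np.savez("shut.npz",**{n:c[n]["image"] for n in c})
us=np.array([320+180/5-.5,140+137/5-.5])
for tu in(565,575,585,600):
    ut=np.array([340+(tu-400)/5-.5,195+207/5-.5]);x,e=tri(c["side"],us,c["top"],ut);print(tu,x.round(4),np.round(e,4))
o,d=ray(c["side"],us)
for y in(-.345,-.329,-.315,-.30): p=o+d*(y-o[1])/d[1];print("side ray at y",y,p.round(4),"top crop",((project(c["top"],p)[0]-[340,195]+.5)*5+[400,0]).round())
# forward check with the joints: is TCP consistent at start? 
print(np.round(s["q"],4),s["tcp_rot"])
E
```

```text
565 [ 0.4992 -0.2934  0.0862] [0.0083 0.0083]
575 [ 0.5002 -0.2992  0.0836] [0.0073 0.0073]
585 [ 0.5013 -0.305   0.0809] [0.0063 0.0063]
600 [ 0.5028 -0.3138  0.0769] [0.0048 0.0048]
side ray at y -0.345 [ 0.5089 -0.345   0.0627] top crop [652. 205.]
side ray at y -0.329 [ 0.5031 -0.329   0.0706] top crop [628. 215.]
side ray at y -0.315 [ 0.4981 -0.315   0.0775] top crop [607. 225.]
side ray at y -0.3 [ 0.4927 -0.3     0.0849] top crop [584. 235.]
[-0.619   0.2766  1.9097 -0.      0.9566  0.8886] [-3.13923985e+00 -9.91618885e-02  1.65558727e-03]
```

Emit:
apply_moves(fingers=[1,1,1,1,1,1,1,1], travel=[[0,0,0],[0,0,0],[0,0,0],[0,0,0],[0,0,0],[0,0,0],[0,0,0],[0,0,0]], rotation=[[0,0,0],[0,0,0],[0,0,0],[0,0,0],[0,0,0],[0,0,0],[0,0,0],[0,0,0]])

```text
time: 7.05
tool_pos: [0.5043, -0.3287, 0.042]
tcp_rot: [3.14, 0.099, 0.0]
wrist_force: [-0.1, -0.2, -0.5]
width: 1.004
grip_force: 0.0
```

```bash
python3 - <<'E'
from h import *
z=np.load("shut.npz");rows=[]
for n in("side","top"):
    im=read_camera(n)["image"];x0,y0=(325,130) if n=="side" else(340,210)
    f=lambda a:cv2.resize(a[y0:y0+50,x0:x0+66,::-1],(396,300),interpolation=cv2.INTER_CUBIC)
    rows.append(np.hstack([f(z[n]),f(im)]))
cv2.imwrite("pics/openshut.png",np.vstack(rows))
s=read_state();print(s["width"],s["tool_pos"])
E
```

```text
0.9987677633753661 [ 0.50427417 -0.32871893  0.04198813]
```

View pics/openshut.png

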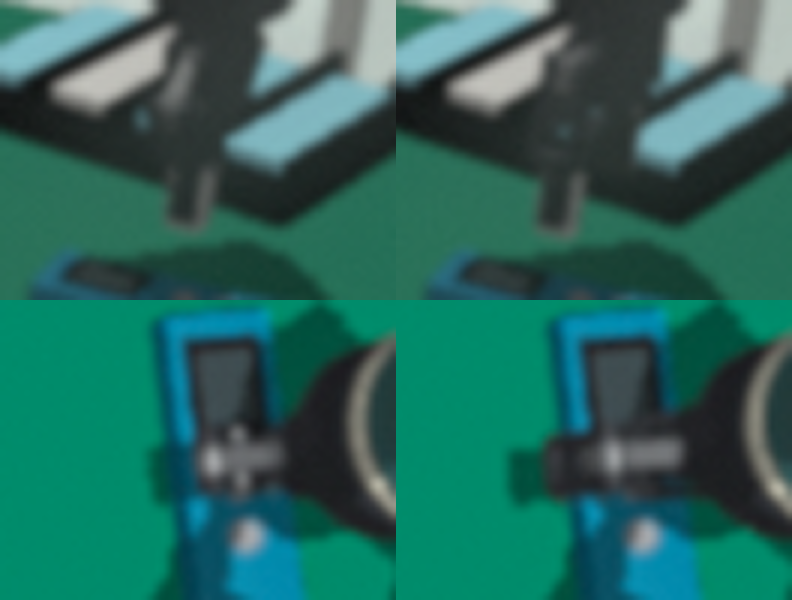

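```bash
python3 - <<'E'
from h import *
s=read_state();c={n:read_camera(n) for n in("side","top")};t=s["tool_pos"]
for dz in(0,.015,.03):
    for nm,o in dict(pad=(0,.0425),back=(0,.057)).items():
        p=t+[0,o[1],.013+dz]
        print(dz,nm,"side panel",((project(c["side"],p)[0]-[325,130]+.5)*6+[396,0]).round(),"top panel",((project(c["top"],p)[0]-[340,210]+.5)*6+[396,300]).round())
# dark finger extent in top picture along its row
im=c["top"]["image"].astype(int);b=cv2.imread("pics/top0.png")[:,:,::-1].astype(int)
for r in range(232,246,2): print(r,[int(x) for x in im[r,355:385].sum(1)])
E
```

```text
0 pad side panel [543. 279.] top panel [563. 470.]
0 back side panel [532. 289.] top panel [531. 470.]
0.015 pad side panel [547. 253.] top panel [573. 467.]
0.015 back side panel [536. 263.] top panel [541. 468.]
0.03 pad side panel [551. 228.] top panel [584. 465.]
0.03 back side panel [539. 237.] top panel [551. 465.]
232 [247, 247, 249, 247, 249, 248, 249, 248, 245, 227, 211, 187, 162, 153, 168, 185, 168, 139, 145, 186, 229, 222, 185, 166, 173, 177, 170, 162, 166, 173]
234 [248, 247, 245, 235, 220, 217, 218, 217, 208, 190, 155, 146, 130, 116, 120, 130, 153, 173, 210, 279, 355, 385, 333, 293, 305, 317, 313, 322, 331, 335]
236 [247, 249, 238, 204, 161, 140, 141, 143, 146, 152, 164, 178, 156, 126, 128, 162, 189, 212, 244, 313, 410, 459, 387, 323, 331, 340, 341, 339, 338, 337]
238 [248, 248, 240, 206, 159, 142, 143, 141, 140, 147, 156, 161, 144, 120, 121, 137, 152, 168, 189, 235, 301, 336, 279, 221, 210, 211, 203, 186, 172, 176]
240 [247, 247, 238, 204, 161, 141, 143, 141, 137, 143, 141, 141, 128, 118, 110, 114, 115, 112, 117, 143, 183, 209, 189, 165, 154, 153, 146, 132, 119, 120]
242 [248, 249, 242, 217, 178, 148, 143, 152, 157, 159, 158, 148, 148, 146, 144, 159, 180, 189, 182, 175, 176, 189, 200, 207, 197, 175, 162, 150, 136, 130]
244 [247, 247, 247, 242, 223, 205, 208, 224, 236, 240, 231, 218, 214, 198, 177, 198, 259, 301, 286, 238, 198, 184, 191, 196, 195, 187, 182, 178, 173, 178]
```

The open-finger view puts the near fingertip at about (560,235) in the side panel and (547,473) in the top panel. So the true tip is about 28 mm higher and 4 mm nearer the robot than reported. I'll go down with that correction, checking the force.

Emit:
apply_moves(fingers=[1,1,1,1,1,1], travel=[[0.08,0,0],[0,0,0.25],[0,0,0.25],[0,0,0.25],[0,0,0.15],[0,0,0]], rotation=[[0,0,0],[0,0,0],[0,0,0],[0,0,0],[0,0,0],[0,0,0]])

```text
time: 7.85
tool_pos: [0.5065, -0.3273, -0.0055]
tcp_rot: [-3.137, -0.099, 0.005]
wrist_force: [0.2, 0.4, 0.1]
width: 1.0
grip_force: 0.0
```

Emit:
apply_moves(fingers=[1,1,1,1,1], travel=[[0,0,0.1],[0,0,0.1],[0,0,0.1],[0,0,0.06],[0,0,0]], rotation=[[0,0,0],[0,0,0],[0,0,0],[0,0,0],[0,0,0]])

```text
time: 8.35
tool_pos: [0.5079, -0.3282, -0.0216]
tcp_rot: [-3.139, -0.099, 0.001]
wrist_force: [0.2, 0.9, -0.7]
width: 0.999
grip_force: 0.0
```

The reported TCP is now below the bench with no force, which confirms the offset. Now 4 mm lower, then close.

Emit:
apply_moves(fingers=[1,1,0,0,0,0,0,0,0,0,0], travel=[[0,0,0.08],[0,0,0],[0,0,0],[0,0,0],[0,0,0],[0,0,0],[0,0,0],[0,0,0],[0,0,0],[0,0,0],[0,0,0]], rotation=[[0,0,0],[0,0,0],[0,0,0],[0,0,0],[0,0,0],[0,0,0],[0,0,0],[0,0,0],[0,0,0],[0,0,0],[0,0,0]], newtons=35)

```text
time: 9.45
tool_pos: [0.5086, -0.3286, -0.0246]
tcp_rot: [3.14, 0.099, 0.001]
wrist_force: [0.0, 0.1, 4.7]
width: 0.576
grip_force: 39.0
```

Emit:
apply_moves(fingers=[0,0,0,0,0,0,0,0,0,0], travel=[[0,0,-0.15],[0,0,-0.3],[0,0,-0.4],[0,0,-0.5],[0,0,-0.5],[0,0,-0.5],[0,0,-0.5],[0,0,-0.4],[0,0,-0.2],[0,0,0]], rotation=[[0,0,0],[0,0,0],[0,0,0],[0,0,0],[0,0,0],[0,0,0],[0,0,0],[0,0,0],[0,0,0],[0,0,0]])

```text
time: 10.45
tool_pos: [0.5092, -0.3292, 0.1497]
tcp_rot: [3.138, 0.099, 0.005]
wrist_force: [0.1, 0.3, -2.4]
width: 0.583
grip_force: 38.3
```

```bash
cat >> g.py <<'E'
FOOT=np.array([.494,-.0305,.052]);RS=R.from_euler("z",.105)*R.from_euler("y",-np.radians(22))
def slope(p): return FOOT+RS.apply(p)
E
python3 - <<'E'
from g import *
Rm=down(.105,np.radians(22));off=np.array([-.004,0,-.0246])
T=slope([.080,0,.05])-Rm.apply(off)
print("target tool-fixed",T, "world-fixed",slope([.080,0,.05])-[-.004,0,.0246])
togo(T,Rm)
C={n:read_camera(n) for n in("side","top")}
for n in C: 
    for t in("handset","handset_window"): print(n,t,[(np.round(a["location"],1).tolist(),round(a["p"],2)) for a in tip_of(n,t)[:2]])
E
```

```text
target tool-fixed [ 0.5619919  -0.0233345   0.10701742] world-fixed [ 0.55313902 -0.02468903  0.10372772]
t 10.45 pos [ 0.5092 -0.3292  0.1497] shift [ 1.437 -6.041  0.843] turn [ 0.1    3.639 -0.391] F [ 0.12  0.32 -2.36] w 0.583 grip 38.3
side handset [([360.0, 137.0], 0.75), ([236.0, 296.2], 0.37)]
side handset_window [([349.1, 124.0], 0.95)]
top handset [([403.4, 231.5], 0.82)]
top handset_window [([403.7, 215.9], 0.71)]
```

Held: the wrist force is −2.4 N, about 0.2 kg. Next is the carry across at this height, then the tilt.

Emit:
apply_moves(fingers=[0,0,0,0,0,0,0,0,0,0,0,0], travel=[[0.06,-0.25,0],[0.12,-0.5,0],[0.12,-0.5,0],[0.12,-0.5,0],[0.12,-0.5,0],[0.12,-0.5,0],[0.12,-0.5,0],[0.12,-0.5,0],[0.12,-0.5,0],[0.12,-0.5,0],[0.12,-0.5,0],[0.12,-0.5,0]], rotation=[[0,0,0],[0,0,0],[0,0,0],[0,0,0],[0,0,0],[0,0,0],[0,0,0],[0,0,0],[0,0,0],[0,0,0],[0,0,0],[0,0,0]])

```text
time: 11.95
tool_pos: [0.5585, -0.0352, 0.1471]
tcp_rot: [-3.139, -0.099, 0.001]
wrist_force: [0.3, 0.1, -2.8]
width: 0.575
grip_force: 38.2
```

Emit:
apply_moves(fingers=[0,0,0,0,0,0,0,0,0], travel=[[0.06,-0.29,0],[0,0,0],[0,0,0],[0,0,0],[0,0,0],[0,0,0],[0,0,0],[0,0,0],[0,0,0]], rotation=[[0,0,0],[0.02,0.6,-0.06],[0.02,0.6,-0.06],[0.02,0.6,-0.07],[0.02,0.6,-0.07],[0.02,0.6,-0.07],[0,0.6,-0.06],[0,0,0],[0,0,0]])

```text
time: 12.85
tool_pos: [0.5604, -0.0225, 0.1472]
tcp_rot: [-3.061, -0.159, -0.581]
wrist_force: [0.7, -0.5, -2.9]
width: 0.575
grip_force: 38.2
```

```bash
cat > see.py <<'E'
from g import *
import fit
Rm=down(.105,np.radians(22));off=np.array([-.004,0,-.0246])
togo(slope([.080,0,.05])-Rm.apply(off),Rm)
s=read_state();C={n:read_camera(n) for n in("side","top")}
Rt=R.from_rotvec(s["tcp_rot"]);o=s["tool_pos"]+Rt.apply(off)
print("predicted origin tool-fixed",o.round(4),"in slope",RS.inv().apply(o-FOOT).round(4)," world-fixed",(s["tool_pos"]+[-.004,0,.0246]).round(4))
Lx=Rt.as_matrix()[:,0];n_=-Rt.as_matrix()[:,2];ly=np.cross(n_,Lx)
for t,p in dict(handset=o,handset_window=o+.04*Lx+.026*n_).items():
    u={}
    for n in C:
        r=tip_of(n,t)
        if r:u[n]=np.array(r[0]["location"]);print(t,n,u[n].round(1),round(r[0]["p"],2),"predicted",project(C[n],p)[0].round(1))
    if len(u)==2:
        x,e=tri(C["side"],u["side"],C["top"],u["top"]);print("  tri",x.round(4),"slope",RS.inv().apply(x-FOOT).round(4),"err",round(e[0],4))
import sys
out=[]
for n in C:
    im=C[n]["image"][:,:,::-1].copy();x0,y0=(255,125) if n=="side" else(220,165)
    f=6;big=cv2.resize(im[y0:y0+100,x0:x0+66],None,fx=f,fy=f,interpolation=cv2.INTER_CUBIC)
    def poly(P,col):
        uv=((project(C[n],P)-[x0,y0]+.5)*f).astype(int);cv2.polylines(big,[uv.reshape(-1,1,2)],True,col,1)
    for zz in(0,.026): poly(np.array([o+a*.075*Lx+b*.025*ly+zz*n_ for a,b in((-1,-1),(1,-1),(1,1),(-1,1))]),(0,0,255))
    poly(slope(np.array([[0,-.017,0],[.11,-.017,0],[.11,.017,0],[0,.017,0]])),(0,255,255))
    out.append(big)
cv2.imwrite(sys.argv[1],np.hstack(out))
E
python3 see.py pics/hover.png
```

```text
t 12.85 pos [ 0.5604 -0.0225  0.1472] shift [-0.267  0.022  0.759] turn [-0.022  0.081 -0.017] F [ 0.71 -0.5  -2.94] w 0.575 grip 38.2
predicted origin tool-fixed [ 0.5477 -0.0239  0.1687] in slope [0.0939 0.0009 0.0879]  world-fixed [ 0.5564 -0.0225  0.1718]
handset side [297.3 170.5] 0.58 predicted [297.4 169.2]
handset top [273.5 217.8] 0.55 predicted [269.7 216.6]
  tri [ 0.5487 -0.0318  0.1611] slope [ 0.0911 -0.007   0.0808] err 0.0031
handset_window side [288.6 150.8] 0.85 predicted [288.6 153.2]
handset_window top [270.4 200.2] 0.86 predicted [269.2 202.2]
  tri [ 0.5782 -0.0239  0.2126] slope [ 0.1384 -0.0023  0.1173] err 0.0007
```

View pics/hover.png

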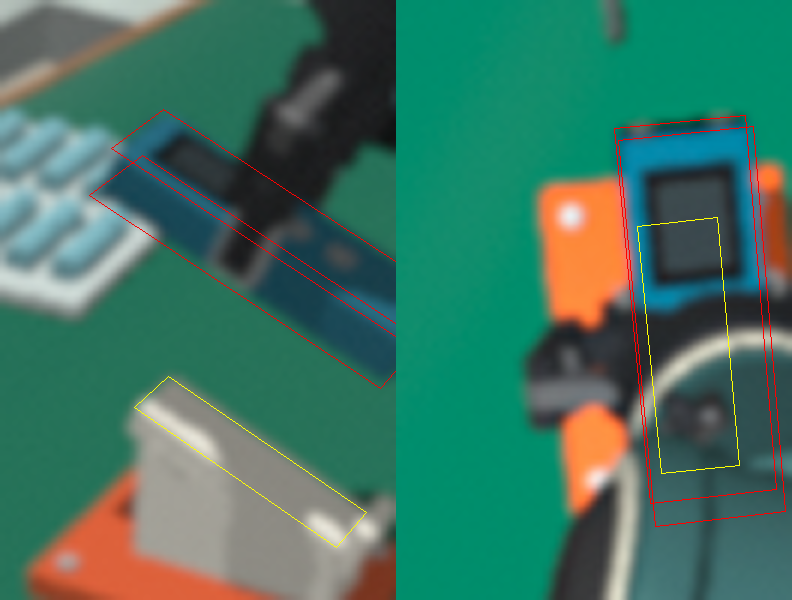

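The side half shows the handset held level with the slope, matching its red prediction. The yellow strip outline matches the rest, with the stop at (370,520). In the top half the screen end at (685,125) matches too. Now I come down to about 20 mm above the strip.

Emit:
apply_moves(fingers=[0,0,0,0,0,0,0,0,0], travel=[[-0.26,0.02,0],[0,0,0.2],[0,0,0.25],[0,0,0.25],[0,0,0.25],[0,0,0.2],[0,0,0.17],[0,0,0],[0,0,0]], rotation=[[0,0.08,0],[0,0,0],[0,0,0],[0,0,0],[0,0,0],[0,0,0],[0,0,0],[0,0,0],[0,0,0]])

```text
time: 14.05
tool_pos: [0.5738, -0.022, 0.0812]
tcp_rot: [-3.057, -0.159, -0.596]
wrist_force: [-0.3, -0.6, -3.3]
width: 0.577
grip_force: 38.2
```

```bash
python3 see.py pics/low.png
```

```text
t 14.05 pos [ 0.5738 -0.022   0.0812] shift [-0.027  0.001 -0.568] turn [-0.023 -0.009 -0.013] F [-0.35 -0.6  -3.31] w 0.577 grip 38.2
predicted origin tool-fixed [ 0.561  -0.0234  0.1025] in slope [0.0814 0.     0.0216]  world-fixed [ 0.5698 -0.022   0.1058]
handset side [290.3 188.7] 0.93 predicted [291.5 190.1]
handset top [270.1 218.9] 0.94 predicted [268.1 214.6]
  tri [ 0.5567 -0.0246  0.1063] slope [ 0.0787 -0.0007  0.0268] err 0.0077
handset_window side [283.3 171.1] 0.72 predicted [283.1 174.7]
```

View pics/low.png

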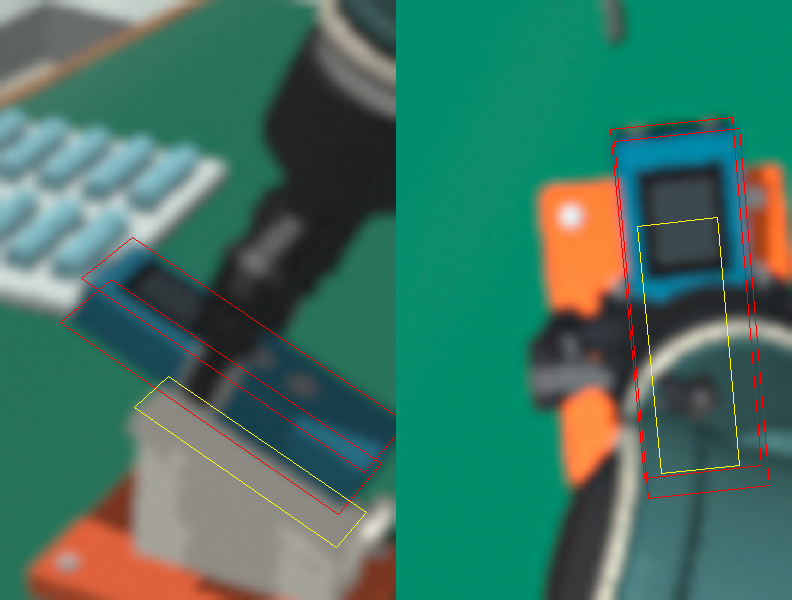

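The side half shows the handset parallel to the strip, a little downhill of its prediction: lower corner at (75,315) against (60,322) predicted. The top half shows it centred over the strip. I'll go down in small steps, watching the force.

Emit:
apply_moves(fingers=[0,0,0,0,0,0], travel=[[0,0,0.1],[0,0,0.1],[0,0,0.06],[0,0,0.04],[0,0,0],[0,0,0]], rotation=[[0,0,0],[0,0,0],[0,0,0],[0,0,0],[0,0,0],[0,0,0]])

```text
time: 14.95
tool_pos: [0.5794, -0.0214, 0.0675]
tcp_rot: [-3.057, -0.159, -0.596]
wrist_force: [-0.1, 0.7, -3.2]
width: 0.571
grip_force: 38.3
```

Emit:
apply_moves(fingers=[0,0,0,0], travel=[[0,0,0.04],[0,0,0.02],[0,0,0],[0,0,0]], rotation=[[0,0,0],[0,0,0],[0,0,0],[0,0,0]])

```text
time: 15.35
tool_pos: [0.5805, -0.0213, 0.0649]
tcp_rot: [-3.057, -0.159, -0.596]
wrist_force: [1.0, -0.6, -3.0]
width: 0.579
grip_force: 38.3
```

Predicted gap about 4 mm, with no contact yet. I'll continue in 1–2 mm steps.

Emit:
apply_moves(fingers=[0,0,0,0], travel=[[0,0,0.03],[0,0,0.03],[0,0,0],[0,0,0]], rotation=[[0,0,0],[0,0,0],[0,0,0],[0,0,0]])

```text
time: 15.75
tool_pos: [0.5816, -0.0211, 0.0619]
tcp_rot: [-3.057, -0.159, -0.596]
wrist_force: [0.6, 0.2, -3.1]
width: 0.576
grip_force: 38.3
```

Emit:
apply_moves(fingers=[0,0,0], travel=[[0,0,0.03],[0,0,0],[0,0,0]], rotation=[[0,0,0],[0,0,0],[0,0,0]])

```text
time: 16.05
tool_pos: [0.5821, -0.0211, 0.0616]
tcp_rot: [-3.057, -0.16, -0.596]
wrist_force: [-7.1, -0.3, 6.6]
width: 0.576
grip_force: 39.6
```

Contact. I'll check where it sits.

```bash
python3 see.py pics/contact.png
```

```text
t 16.05 pos [ 0.5821 -0.0211  0.0616] shift [-0.032  0.    -0.994] turn [-0.023 -0.013 -0.01 ] F [-7.05 -0.34  6.6 ] w 0.576 grip 39.6
predicted origin tool-fixed [ 0.5692 -0.0225  0.0829] in slope [0.0817 0.0001 0.0003]  world-fixed [ 0.5781 -0.0211  0.0862]
handset side [289.  195.5] 0.71 predicted [288.3 195.6]
handset top [269.  214.3] 0.64 predicted [267.4 212.4]
  tri [ 0.5663 -0.0256  0.0824] slope [ 0.0785 -0.0027  0.0011] err 0.0022
handset_window side [282.  178.5] 0.74 predicted [280.  180.5]
handset_window top [265.4 199.7] 0.78 predicted [266.8 199.3]
  tri [ 0.5915 -0.0169  0.1312] slope [0.1209 0.0033 0.0366] err 0.0025
```

Emit:
apply_moves(fingers=[0,0,0], travel=[[0,0,-0.02],[-0.02,0,0],[0,0,0]], rotation=[[0,0,0],[0,0,0],[0,0,0]])

```text
time: 16.65
tool_pos: [0.5808, -0.0213, 0.0611]
tcp_rot: [-3.057, -0.159, -0.596]
wrist_force: [-0.1, 0.8, -2.1]
width: 0.579
grip_force: 38.3
```

Its height above the strip agrees at about 0 mm, and x is about 80 mm. Now I slide down to the stop.

Emit:
apply_moves(fingers=[0,0,0], travel=[[-0.03,0,0],[0,0,0],[0,0,0]], rotation=[[0,0,0],[0,0,0],[0,0,0]])

```text
time: 16.95
tool_pos: [0.5794, -0.0214, 0.0605]
tcp_rot: [-3.057, -0.159, -0.596]
wrist_force: [-0.8, -0.0, -1.4]
width: 0.576
grip_force: 38.4
```

Emit:
apply_moves(fingers=[0,0,0], travel=[[-0.03,0,0],[0,0,0],[0,0,0]], rotation=[[0,0,0],[0,0,0],[0,0,0]])

```text
time: 17.25
tool_pos: [0.5779, -0.0215, 0.0599]
tcp_rot: [-3.057, -0.159, -0.596]
wrist_force: [-0.7, -0.2, -2.5]
width: 0.574
grip_force: 38.4
```

Emit:
apply_moves(fingers=[0,0,0], travel=[[-0.03,0,0],[0,0,0],[0,0,0]], rotation=[[0,0,0],[0,0,0],[0,0,0]])

```text
time: 17.55
tool_pos: [0.5765, -0.0217, 0.0594]
tcp_rot: [-3.057, -0.159, -0.596]
wrist_force: [-0.9, 0.2, -2.3]
width: 0.581
grip_force: 38.3
```

Emit:
apply_moves(fingers=[0,0,0], travel=[[-0.02,0,0],[0,0,0],[0,0,0]], rotation=[[0,0,0],[0,0,0],[0,0,0]])

```text
time: 17.85
tool_pos: [0.576, -0.0218, 0.0592]
tcp_rot: [-3.057, -0.159, -0.597]
wrist_force: [1.4, 1.2, -2.3]
width: 0.577
grip_force: 38.3
```

Emit:
apply_moves(fingers=[0,0,0], travel=[[-0.02,0,0],[0,0,0],[0,0,0]], rotation=[[0,0,0],[0,0,0],[0,0,0]])

```text
time: 18.15
tool_pos: [0.5759, -0.0219, 0.0595]
tcp_rot: [-3.057, -0.159, -0.599]
wrist_force: [3.6, 1.6, -1.8]
width: 0.575
grip_force: 38.2
```

The stop is reached. I relieve it by 1 mm, seat the handset with light pressure, then open.

Emit:
apply_moves(fingers=[0,0,0,0], travel=[[0.03,0,0],[0,0,0.02],[0,0,0],[0,0,0]], rotation=[[0,0,0],[0,0,0],[0,0,0],[0,0,0]])

```text
time: 18.55
tool_pos: [0.5761, -0.0217, 0.0591]
tcp_rot: [-3.057, -0.16, -0.595]
wrist_force: [-8.1, -0.4, 9.4]
width: 0.577
grip_force: 39.9
```

Emit:
apply_moves(fingers=[0,0,0.65,0.7,0.75,0.8,0.9,0.9], travel=[[0,0,-0.01],[0,0,0],[0,0,0],[0,0,0],[0,0,0],[0,0,0],[0,0,0],[0,0,0]], rotation=[[0,0,0],[0,0,0],[0,0,0],[0,0,0],[0,0,0],[0,0,0],[0,0,0],[0,0,0]])

```text
time: 19.35
tool_pos: [0.5765, -0.0217, 0.0588]
tcp_rot: [-3.057, -0.159, -0.596]
wrist_force: [0.6, -0.0, 0.5]
width: 0.898
grip_force: 0.0
```

Emit:
apply_moves(fingers=[0.95,0.95,0.95,0.95,0.95,0.95,0.95,0.95], travel=[[0,0,0],[0,0,-0.1],[0,0,-0.2],[0,0,-0.4],[0,0,-0.6],[0,0,-0.6],[0,0,-0.6],[0,0,-0.6]], rotation=[[0,0,0],[0,0,0],[0,0,0],[0,0,0],[0,0,0],[0,0,0],[0,0,0],[0,0,0]])

```text
time: 20.15
tool_pos: [0.5178, -0.0282, 0.2046]
tcp_rot: [-3.057, -0.159, -0.598]
wrist_force: [-0.2, 0.3, 0.8]
width: 0.948
grip_force: 0.0
```

Emit:
apply_moves(fingers=[0.95,0.95,0.95,0.95], travel=[[-0.5,0,-0.5],[-0.5,0,-0.5],[0,0,0],[0,0,0]], rotation=[[0,0,0],[0,0,0],[0,0,0],[0,0,0]])

```text
time: 20.55
tool_pos: [0.454, -0.0354, 0.2317]
tcp_rot: [-3.057, -0.158, -0.602]
wrist_force: [-0.1, 0.7, -0.6]
width: 0.951
grip_force: 0.0
```

```bash
cat > final.py <<'E'
from g import *
C={n:read_camera(n) for n in("side","top")};u={};s=read_state();print(s["time"],s["tool_pos"],s["wrist_force"])
for t in("handset","handset_window","spare","driver"):
    v={n:r[0]["location"] for n in C for r in [tip_of(n,t)] if r}
    if len(v)==2:
        x,e=tri(C["side"],v["side"],C["top"],v["top"]);print(t,x.round(4),"slope",RS.inv().apply(x-FOOT).round(4),"err",round(e[0],4))
    else: print(t,v)
out=[]
for n in C:
    x0,y0=(255,155) if n=="side" else(230,175);f=6
    big=cv2.resize(C[n]["image"][y0:y0+90,x0:x0+66,::-1],None,fx=f,fy=f,interpolation=cv2.INTER_CUBIC)
    for zz in(0,.026):
        P=slope(np.array([[a,b,zz] for a,b in((0,-.025),(.15,-.025),(.15,.025),(0,.025))]))
        cv2.polylines(big,[((project(C[n],P)-[x0,y0]+.5)*f).astype(int).reshape(-1,1,2)],True,(0,0,255),1)
    out.append(big)
cv2.imwrite("pics/final.png",np.hstack(out))
E
python3 final.py
```

```text
20.65 [ 0.45403491 -0.03503279  0.2301248 ] [0.18611372 0.26377934 0.29679224]
handset [ 0.5628 -0.0314  0.0775] slope [ 0.0729 -0.0081 -0.002 ] err 0.0024
handset_window [ 0.5886 -0.0233  0.1259] slope [ 0.1156 -0.0028  0.033 ] err 0.0017
spare [ 0.5021  0.2894 -0.0063] slope [ 0.0167  0.3173 -0.0697] err 0.0022
driver [ 0.7934  0.0142 -0.006 ] slope [ 0.2587  0.0131 -0.1671] err 0.0009
```

View pics/final.png

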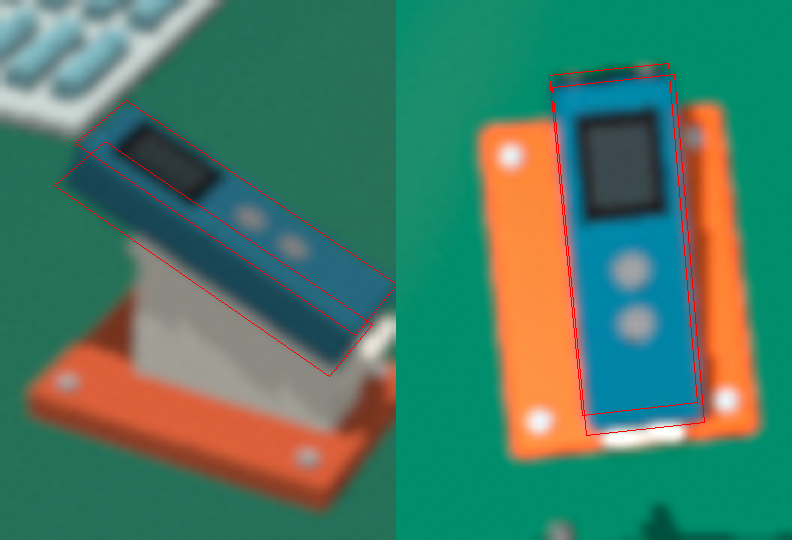

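The final picture shows the handset flat on the slope with the window uphill at (620,165). Its low end, centred at about 646, is right against the stop, centred at 644 (row 437). Its edges run parallel to the base plate. The spare and the driver measure within about 8 mm of where they started, which is the networks' noise. Handing in.

```bash
python3 -c "
from workcell import *
print(finish_job())"
```

```text
the job is handed in; nothing more can be done
None
```

The teal handset lies face up on the rest, screen end uphill and plain end against the stop, released and apparently stable in the last picture; I handed the job in at about 21 s, but it returned no verdict.

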